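# Light up the drive and hold its inspection flap at the pointer

### The job

Stand the flat yellow work light upright on a short end in the middle of the green pad, its broad faces parallel to the pad's long sides, and let go of it while the drive's flap is still shut. Then grip the white inspection flap of the motor drive by its black handle, swing it up until it is in line with the red angle pointer, and finish while still holding it there, because it falls shut when released. Leave the light standing, and do not shift the pointer, screwdriver, contactor or cardboard box.

Things in the scene. Friction and masses are not known exactly. Their poses are not given: they have to be found in the camera images.
- lamp: Flat yellow battery work light with a white light panel on both broad faces and black bands at both ends, 130 x 56 x 30 mm, about 0.25 kg, loose, starts lying flat on the bench. Origin: centre of the underside as it lies; x along the 130 mm length, y along the 56 mm width, z through the 30 mm thickness. Symmetrical: either short end may go down and either face may face either way. It has no other mechanism.
- lamp_center (a point): The middle of the work light's volume (65 mm above the bench when it stands on a short end). Axes as lamp.
- pad: Green rectangle marked flat on the bench, 90 x 60 mm, 1 mm thick and only a marking (nothing to bump against: the light stands at bench height). Origin: its centre on the bench; x along the 90 mm side, y along the 60 mm side. The light's 56 mm width goes along x, its 30 mm thickness along y.
- drive: Low grey motor-drive housing standing fixed on the bench, 250 mm deep (x) x 260 mm wide (y) x 90 mm high, vents in the front face. Origin: centre of its underside; x points from its front (handle side) to its rear (hinge side), y along the hinge line, z up. A thin steel arc (3 mm radius rod, 165 mm about the hinge) stands on its +y side, 140 mm from the middle; the pointer moves along it.
- flap (a joint): Angle of the inspection flap in rad: 0 shut (level on the housing), grows as the front of the flap swings up; goes to 1.5. The flap is a white steel plate, 240 mm long from the hinge to the front, 252 mm wide, 6 mm thick, about 0.5 kg, yellow stripe on its +y edge. Hinge nearly free: the flap falls shut unless held.
- flap_hinge (a point): Middle of the flap's hinge line, at the top rear of the housing, 120 mm behind the housing's centre and 90 mm above the bench. The hinge line runs along the drive's y axis. Axes turn with the flap: x away from the handle, z out of the flap.
- flap_handle (a point): Centre of the flap's black T handle: a drum 22 mm in diameter and 34 mm long with its axis parallel to the hinge line, on a 12 x 16 mm stem. With the flap shut it lies 190 mm in front of the hinge line and 43 mm above it (37 mm above the flap's top face). Pinched on the two flat ends of the drum (fingers closing along the hinge line) it turns between the fingers as the flap swings. Axes turn with the flap.
- pointer (a joint): Angle of the red pointer in rad, measured exactly as flap, so that equal values mean flap and pointer are in line. The pointer is a stiff red arm, 190 mm long, 4 x 9 mm, on the hinge line, 149 mm to the drive's +y side. It stays where it is set (0.55 to 0.95).
- pointer_tip (a point): Free end of the red pointer, 190 mm from the hinge line. Axes turn with the pointer.
- screwdriver: Loose screwdriver lying beyond the pad. Bystander. Origin: middle of its underside.
- contactor: Loose white and grey electrical contactor, 50 x 45 x 70 mm. Bystander. Origin: centre of its underside.
- partsbox: Loose open cardboard box, 110 x 90 x 40 mm. Bystander. Origin: centre of its underside.
There are look-alikes about, which are no part of the job. What is meant by the lamp is not blue or turquoise, and is the larger of those in its own colour.

How it is judged:
By the outcome, as a careful person would: the job done as asked, in the order asked, and still so for the second after the job is handed in, while the arm keeps its last pose, push and grip.
It also fails if it takes over 61 s, if anything falls off the work surface, if the arm or the gripper's body presses on something with over 40 N, if the wrist force passes 120 N, or if a joint passes its speed limit or range.

### The arm

A 7-joint arm with a two-finger parallel gripper is mounted at the origin on the work surface. World frame = base frame: x ahead of the robot, y to its left, z up, the work surface at z = 0. Lengths are in m, angles in rad, forces in N, time in s.
With the tool pointing down it reaches from about 0.4 to 0.85 m from the base axis. Payload 4.5 kg.
Tool frame: the origin (TCP) lies midway between the tips of the shut fingers; the grasp point (between the pads) lies 19 mm behind it; z points along the fingers, y is the direction in which the jaws open and shut (so a half turn about z gives the same grasp; the last joint's range is limited). The gripper opens to 88 mm and grips with 3 to 60 N. Pads are 18 mm wide; open, the fingers measure 123 mm over their backs; the gripper's body (75 mm by 187 mm) begins 45 mm behind the grasp point.
Start: joints at [-1.147, 0.689, -0.195, 1.565, 0.157, 0.902, -0.215], TCP at [0.237, 0.578, 0.239] pointing down, gripper open.
Joint ranges: [-3.01, 3.01], [-0.46, 2.08], [-1.47, 1.51], [0.13, 2.56], [-1, 4.14], [0.04, 2.09], [-2.66, 2.66]. Speed limits (rad/s): [2.57, 2.57, 3.14, 3.14, 3.14, 3.14, 3.14].

### API

Orientations are given as a unit quaternion [x, y, z, w].
In Python, from plant import r gives the robot as it stands. The module is installed in compiled form; this text tells all that it offers.
- The arm moves only by the shell command python3 -m jog 'ROWS' [FORCE]. ROWS is JSON, a list of rows, each an object with "translation": the shift along the tool's x, y, z in units of 40 mm (1.0 is 40 mm), a list of three; "twist": the turn about the tool's z in units of 6 degrees (1.0 is 6 degrees); "claw": the opening in per cent of the stroke, from 0 (shut) to 100 (fully open). A call has 1 to 20 rows; each row shifts and turns the commanded pose from where the row before left it, along the tool's axes as they then stand; what a row does not reach is not made up. A row lasts 1/12 s, in which the tool goes at most 41.7 mm and 7.16 degrees, less where a joint would pass 70% of its speed; a pose out of reach is approached as far as the arm can. A call is refused whole if a number of a shift passes 1 or a number of a turn 1, either way. A call with a gripper value outside its range is refused whole. The fingers move at their own pace and stop on an object; FORCE is the grip in N (left out, the last holds). Time passes only in rows, so rows that do not move let the fingers close. It gives the time, the measured TCP pose, the force and the opening at its end, in the units of the state.
- r.get_state(): the state, without advancing time (a new reading comes with each control period).
- r.snapshot(name): name is "scene" or "top"; returns a dict with "img" (480x640x3 uint8, red, green, blue), "fx", "fy", "cx", "cy" (pixels), "origin" and "rotation" of the camera in the world. Camera axes: x right, y up, looking along -z (the intrinsics and any distortion apply to the point x, -y, -z); pixel columns grow to the right and rows downward; lengths in m; the calibration is good to about 2 mm. A picture is of the moment at which its call begins. There is no depth.
- r.finish_job(): hands the job in, once; it reports no verdict.
Trained networks look in the newest picture that a camera, given by its name, has taken for a name from the list of things; names that differ only in an ending like _2 or _b are one class to them, and where a whole thing is asked for, a point or a joint stands for the part that bears it (a point fixed in the world has none). Each returns a list of dicts, best first, with "confidence" (0 to 1); they miss things now and then, are a little off and sometimes report something else, mostly with a low value. They report only what shows in the picture. A call takes as long as a camera call. They do not tell look-alikes from the thing itself.
- r.spot_in(label, camera): "rect" ([left, top, right, bottom] in pixels, round what is visible of it).
- r.spot_point(label, camera): "location" ([row, column] in pixels: a listed point, or the origin of a listed thing).
The state is a dict: "clock": time; "q": joint angles; "qd": joint speeds; "joint_torque": joint torques, N m; "tool_pos": TCP position; "eef_rot": TCP orientation; "contact_force": force on the tool from outside, world axes, zero at the start; "moment": the same for the moment, N m; "opening": opening from 0.0 (shut) to 1.0 (fully open).
Only numpy, scipy, OpenCV 4.12 (cv2) and the standard library are available. Lean on these libraries where they do the work, as an engineer would, in place of code of your own. Each camera call takes 0.05 s, during which the arm holds its last target. There are 200 camera calls.

## Working session

There is one attempt and no reset: what is moved stays moved. The work goes in short steps, Python scripts to look and compute and a shell command to move; the robot and the scene stay as the last step left them, time stands still between calls to the robot, and variables do not carry over. Pictures are saved under pics/ and viewed, about 8 in all and at most 12, crops included, and the job is handed in when it is done.

```bash
mkdir -p pics; cat > h.py <<'E'
import numpy as np, cv2
from plant import r
from scipy.spatial.transform import Rotation as R
def snap(n,f):
    s=r.snapshot(n); cv2.imwrite('pics/'+f,s['img'][:,:,::-1]); return s
def ray(s,row,col):
    d=np.array([(col-s['cx'])/s['fx'],-(row-s['cy'])/s['fy'],-1.]); return np.array(s['origin']),np.array(s['rotation'])@d
def atz(s,row,col,z):
    o,d=ray(s,row,col); return o+d*(z-o[2])/d[2]
def proj(s,p):
    c=np.array(s['rotation']).T@(np.array(p)-np.array(s['origin'])); return s['cy']-s['fy']*c[1]/-c[2]*1.0, s['cx']+s['fx']*c[0]/-c[2]
E
python3 - <<'E'
from h import *
for n in ("scene","top"):
    s=snap(n,n+'0.png'); print(n,{k:v for k,v in s.items() if k!='img'})
    for l in "lamp lamp_center pad drive flap_hinge flap_handle pointer_tip screwdriver contactor partsbox".split():
        print(l,[(np.round(x['location'],1).tolist(),round(x['confidence'],2)) for x in r.spot_point(l,n)])
print(r.get_state())
E
```

```text
scene {'fx': 467.19945631267075, 'fy': 467.19945631267075, 'cx': 321.85804357897246, 'cy': 242.68018086647317, 'origin': array([ 1.21816968, -0.22201744,  0.98503122]), 'rotation': array([0.2487095 , 0.18106313, 0.56856083, 0.76295368])}
lamp [([275.7, 201.3], 0.95), ([276.9, 116.7], 0.83), ([235.1, 186.0], 0.66)]
lamp_center [([271.8, 114.4], 0.98), ([226.4, 256.6], 0.92), ([272.8, 196.5], 0.73), ([234.6, 185.4], 0.67)]
pad [([270.6, 291.7], 0.95)]
drive [([221.0, 417.4], 0.96)]
flap_hinge [([238.6, 448.4], 0.58)]
flap_handle [([171.9, 413.6], 0.74), ([237.7, 447.8], 0.6), ([274.3, 205.6], 0.36)]
pointer_tip [([144.4, 490.0], 0.66), ([275.1, 201.7], 0.52), ([269.5, 292.1], 0.31)]
screwdriver [([341.7, 261.4], 0.97), ([273.3, 198.2], 0.65)]
contactor [([321.8, 336.3], 0.94)]
partsbox [([330.4, 174.1], 0.95)]
top {'fx': 565.8479646762652, 'fy': 565.8479646762652, 'cx': 311.1860590709682, 'cy': 241.222211441416, 'origin': array([ 0.30267948, -0.02906485,  1.45849703]), 'rotation': array([-0.07280578,  0.07819119,  0.74051562, -0.66349234])}
lamp [([268.8, 495.2], 0.83), ([303.8, 359.9]
[... 474 characters left out ...]
440.0], 0.89)]
{'clock': 1.1, 'q': array([-1.14721028,  0.68909113, -0.19454795,  1.56527261,  0.15727766,
        0.90250641, -0.21511042]), 'qd': array([-0.00125898,  0.00096943, -0.00136308, -0.00206329,  0.0010722 ,
        0.00012805,  0.00074055]), 'joint_torque': array([-6.24196891e-04, -5.27501214e+01, -1.26741305e+00, -1.53753000e+01,
       -5.19241334e-02, -5.04170057e-04,  2.28660048e-05]), 'tool_pos': array([0.23750516, 0.57815323, 0.23875425]), 'eef_rot': array([1.93683868e-01, 9.81063992e-01, 4.89630603e-05, 1.11163290e-05]), 'contact_force': array([-0.01648541,  0.24958885, -0.21662981]), 'moment': array([-0.0171145 ,  0.00781664, -0.03088188]), 'opening': 1.0054054279090712}
```

View pics/scene0.png

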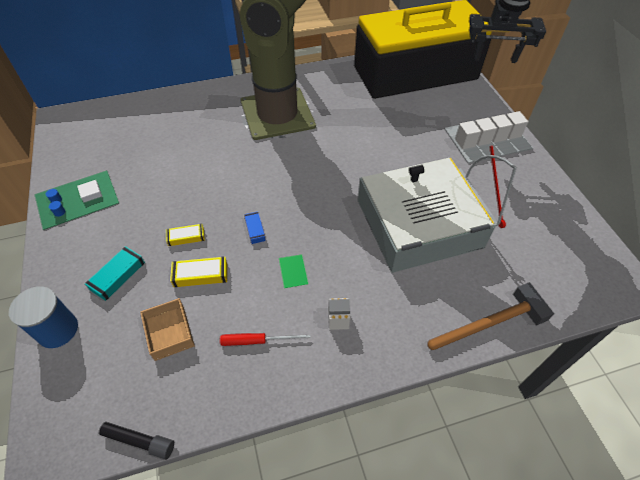

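View pics/top0.png

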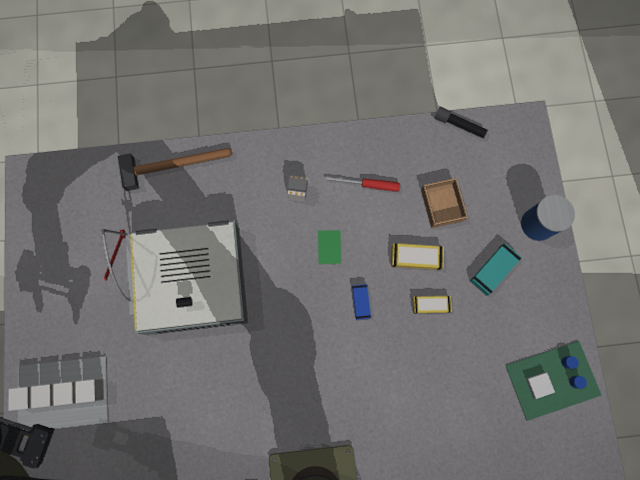

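The scene view has the lamp at (col 200, row 271), with a smaller yellow look-alike at (185, 235). The pad is at (293, 271), the flap handle at (415, 173), and the red pointer runs from (502, 224) to (491, 148). In the top view the lamp is at (417, 257), the pad at (329, 247), the handle at (184, 302) and the pointer from (123, 233) to (107, 278).

```bash
cat >> h.py <<'E'
def fix(s):
    q=np.array(s['rotation'])
    if q.shape==(4,): s['rotation']=R.from_quat(q).as_matrix()
    return s
def load(n,f): return fix(snap(n,f))
def mask(s,lo,hi,win):
    h=cv2.cvtColor(s['img'],cv2.COLOR_RGB2HSV); m=cv2.inRange(h,lo,hi); w=np.zeros_like(m)
    a,b,c,d=win; w[a:b,c:d]=m[a:b,c:d]; return w   # rows a:b cols c:d
def big(m):
    cs=cv2.findContours(m,cv2.RETR_EXTERNAL,cv2.CHAIN_APPROX_NONE)[0]
    return cv2.convexHull(max(cs,key=lambda c:cv2.contourArea(c)+len(c)*.1))[:,0,:]
def rectw(s,hull,z):
    P=np.array([atz(s,v,u,z)[:2] for u,v in hull])*1000
    (cx,cy),(w,h),_=rr=cv2.minAreaRect(P.astype(np.float32)); b=cv2.boxPoints(rr)
    e=[b[1]-b[0],b[2]-b[1]]; e=max(e,key=np.linalg.norm); a=np.degrees(np.arctan2(e[1],e[0]))
    return np.round([cx,cy,w,h,(a+90)%180-90],1)
def tri(rays):
    A=np.zeros((3,3));b=np.zeros(3)
    for o,d in rays:
        d=d/np.linalg.norm(d);M=np.eye(3)-np.outer(d,d);A+=M;b+=M@o
    p=np.linalg.solve(A,b); return p,[np.linalg.norm(np.cross(p-o,d/np.linalg.norm(d))) for o,d in rays]
E
python3 - <<'E'
from h import *
S=load("scene",'s1.png');T=load("top",'t1.png')
W={'lamp':((235,285,388,447),(255,290,165,232)),'pad':((220,275,310,350),(250,292,275,312))}
for n,z in (('lamp',.03),('pad',.001)):
    lo,hi=((20,90,60),(35,255,255)) if n=='lamp' else ((45,90,40),(75,255,255))
    for s,w in ((T,W[n][0]),(S,W[n][1])): print(n,rectw(s,big(mask(s,lo,hi,w)),z))
# handle
hp=[]
for s,w in ((T,(290,312,170,200)),(S,(160,186,400,430))):
    m=mask(s,(0,0,0),(180,255,60),w); hu=big(m); print('handle',cv2.minAreaRect(hu)); hp.append(ray(s,*cv2.minAreaRect(hu)[0][::-1]))
print('tri handle',tri(hp))
# stripe
for s,w in ((T,(225,335,125,142)),(S,(155,230,445,500))):
    m=mask(s,(18,110,90),(35,255,255),w); v,u=np.nonzero(m)
    P=np.array([atz(s,a,b,.096)[:2] for a,b in zip(v,u)],np.float32)
    l=cv2.fitLine(P,cv2.DIST_HUBER,0,.01,.01).ravel(); print('stripe',len(P),l,np.degrees(np.arctan2(l[1],l[0])),P[P[:,0].argmin()],P[P[:,0].argmax()])
for s,w in ((T,(220,290,95,135)),(S,(140,235,480,515))):
    m=mask(s,(0,150,60),(8,255,255),w)|mask(s,(172,150,60),(180,255,255),w); v,u=np.nonzero(m)
    print('red',len(v),(v.min(),u[v.argmin()]),(v.max(),u[v.argmax()]))
out=[cv2.resize(T['img'][215:345,90:255],None,fx=3.6,fy=3.6,interpolation=2),]
cv2.imwrite('pics/c1.png',np.hstack([cv2.resize(T['img'][215:345,90:255],(400,315)),cv2.resize(S['img'][130:260,355:520],(400,315))])[:,:,::-1])
E
```

```text
lamp [ 543.  -324.1  111.1   62.    79.8]
lamp [ 556.6 -327.1  113.    75.4   79.9]
pad [ 599.3 -102.8   58.    88.7   -6.4]
pad [ 600.9 -105.    59.4   90.1   -5.1]
handle ((183.62307739257812, 301.4846496582031), (8.558396339416504, 15.256272315979004), 82.87498474121094)
handle ((416.98077392578125, 173.4038543701172), (14.120362281799316, 14.31647777557373), 78.69007110595703)
tri handle (array([0.4804962 , 0.26068322, 0.11935356]), [np.float64(0.000286086379518178), np.float64(0.0002860863795182226)])
stripe 116 [0.99997914 0.00646007 0.54438263 0.38571483] 0.37013718 [0.43076718 0.38550723] [0.6625767  0.38788906]
stripe 109 [0.99995947 0.00900431 0.55346483 0.38361096] 0.515916 [0.43257263 0.38252088] [0.66639215 0.38388067]
red 82 (np.int64(230), np.int64(121)) (np.int64(279), np.int64(105))
red 191 (np.int64(146), np.int64(491)) (np.int64(227), np.int64(501))
```

View pics/c1.png

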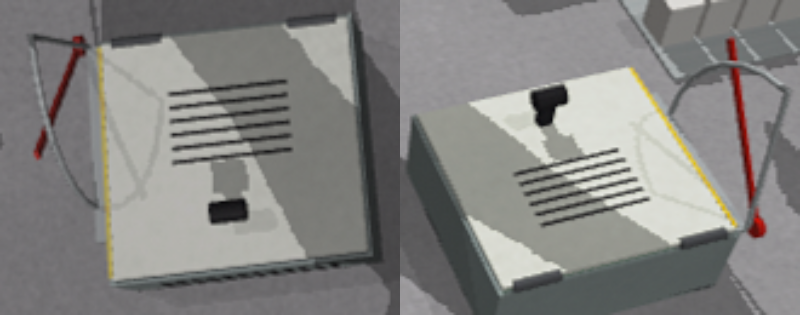

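The crops show the drum handle in the clear, at the middle of the flap, with the pointer raised on its arc. Next I raise the tool while twisting it, and work out the pointer angle.

```bash
python3 -m jog '[{"translation":[0,0,-1],"twist":1,"claw":100},{"translation":[0,0,-1],"twist":1,"claw":100},{"translation":[0,0,-1],"twist":1,"claw":100},{"translation":[0,0,-1],"twist":1,"claw":100},{"translation":[0,0,0],"twist":1,"claw":100},{"translation":[0,0,0],"twist":1,"claw":100},{"translation":[0,0,0],"twist":1,"claw":100},{"translation":[0,0,0],"twist":1,"claw":100},{"translation":[0,0,0],"twist":1,"claw":100},{"translation":[0,0,0],"twist":1,"claw":100},{"translation":[0,0,0],"twist":1,"claw":100},{"translation":[0,0,0],"twist":1,"claw":100},{"translation":[0,0,0],"twist":1,"claw":100}]' 5
python3 -m jog '[{"translation":[-0.75,0.445,0],"twist":0,"claw":100},{"translation":[-0.75,0.445,0],"twist":0,"claw":100},{"translation":[-0.75,0.445,0],"twist":0,"claw":100},{"translation":[-0.75,0.445,0],"twist":0,"claw":100},{"translation":[-0.75,0.445,0],"twist":0,"claw":100},{"translation":[-0.75,0.445,0],"twist":0,"claw":100},{"translation":[-0.75,0.445,0],"twist":0,"claw":100},{"translation":[-0.75,0.445,0],"twist":0,"claw":100},{"translation":[-0.75,0.445,0],"twist":0,"claw":100},{"translation":[-0.75,0.445,0],"twist":0,"claw":100},{"translation":[-0.75,0.445,0],"twist":0,"claw":100},{"translation":[-0.75,0.445,0],"twist":0,"claw":100},{"translation":[-0.75,0.445,0],"twist":0,"claw":100}]'
python3 -m jog '[{"translation":[-0.75,0.445,0],"twist":0,"claw":100},{"translation":[-0.75,0.445,0],"twist":0,"claw":100},{"translation":[-0.75,0.445,0],"twist":0,"claw":100},{"translation":[-0.75,0.445,0],"twist":0,"claw":100},{"translation":[-0.75,0.445,0],"twist":0,"claw":100},{"translation":[-0.75,0.445,0],"twist":0,"claw":100},{"translation":[-0.75,0.445,0],"twist":0,"claw":100},{"translation":[-0.75,0.445,0],"twist":0,"claw":100},{"translation":[-0.75,0.445,0],"twist":0,"claw":100},{"translation":[-0.75,0.445,0],"twist":0,"claw":100},{"translation":[-0.75,0.445,0],"twist":0,"claw":100},{"translation":[-0.75,0.445,0],"twist":0,"claw":100},{"translation":[-0.75,0.445,0],"twist":0,"claw":100},{"translation":[0,0,0],"twist":0,"claw":100},{"translation":[0,0,0],"twist":0,"claw":100}]'
cat >> h.py <<'E'
def to(p,jaw):
    """print tool-axis shift (units) and twist (units) to reach TCP p and jaw angle (deg, mod 180)"""
    st=r.get_state(); M=R.from_quat(st['eef_rot']).as_matrix(); d=M.T@(np.array(p)-st['tool_pos'])/.04
    a=np.degrees(np.arctan2(M[1,1],M[0,1])); t=(jaw-a+90)%180-90
    print('t',st['clock'],'pos',st['tool_pos'].round(4),'jaw',a.round(2),'f',st['contact_force'].round(1),'op',round(st['opening'],3),'| shift',d.round(3),'twist',round(-t/6,3))
    return M
E
python3 - <<'E'
from h import *
to([.555,-.274,.003],-10.2)
S=load("scene",'s2.png');T=load("top",'t2.png')
th=np.radians(.45); H=np.array([.668,.2605,.09]); X=np.array([np.cos(th),np.sin(th),0]);Y=np.array([-X[1],X[0],0])
for s,w in ((T,(220,290,95,135)),(S,(140,235,480,515))):
    m=mask(s,(0,150,60),(8,255,255),w)|mask(s,(172,150,60),(180,255,255),w); v,u=np.nonzero(m); Q=[]
    for a,b in zip(v,u):
        o,d=ray(s,a,b); p=o+d*((H+.149*Y-o)@Y)/(d@Y)-H; Q.append((-p@X,p[2]))
    Q=np.array(Q,np.float32); l=cv2.fitLine(Q,cv2.DIST_HUBER,0,.01,.01).ravel()
    k=np.linalg.norm(Q,axis=1); print('pointer',np.arctan2(l[1],l[0]),'reach',k.max(),k.min(), Q[k.argmax()],np.arctan2(*Q[k.argmax()][::-1]))
ps=[(145.5,491),(279.5,104.5)]; print(tri([ray(S,*ps[0]),ray(T,*ps[1])]), tri([ray(S,224.5,502),ray(T,233,122.5)]))
E
```

```text
clock: 2.28
tool_pos: [0.2373, 0.5781, 0.3987]
eef_rot: [0.77, 0.639, -0.0, -0.0]
contact_force: [-0.3, 0.5, -0.6]
opening: 0.999
clock: 3.37
tool_pos: [0.3954, 0.1514, 0.399]
eef_rot: [0.768, 0.641, 0.0, -0.0]
contact_force: [0.8, -0.4, 0.5]
opening: 0.998
clock: 4.62
tool_pos: [0.5525, -0.2742, 0.398]
eef_rot: [0.769, 0.639, -0.001, -0.0]
contact_force: [-0.1, 0.1, 0.3]
opening: 1.002
t 4.6167 pos [ 0.5525 -0.2742  0.398 ] jaw -10.53 f [-0.1  0.1  0.3] op 1.002 | shift [0.022 0.07  9.875] twist -0.054
pointer 0.78663033 reach 0.18927118 0.0004960566 [0.12986659 0.13768896] 0.81462634
pointer 0.7847139 reach 0.18693025 0.0017570349 [0.13231926 0.1320399 ] 0.78434145
(array([0.53415979, 0.4086542 , 0.22335355]), [np.float64(0.0003766775467884738), np.float64(0.0003766775467884415)]) (array([0.67179655, 0.40854565, 0.08785075]), [np.float64(0.00022161267139063142), np.float64(0.00022161267139072732)])
```

Both cameras put the pointer at about 0.785 rad. I'll descend and grip the lamp lightly near its +y end, so that it can swing down between the pads.

```bash
python3 -m jog '[{"translation":[0.02,0.07,0.9],"twist":0,"claw":100},{"translation":[0,0,0.9],"twist":0,"claw":100},{"translation":[0,0,0.9],"twist":0,"claw":100},{"translation":[0,0,0.9],"twist":0,"claw":100},{"translation":[0,0,0.9],"twist":0,"claw":100},{"translation":[0,0,0.9],"twist":0,"claw":100},{"translation":[0,0,0.9],"twist":0,"claw":100},{"translation":[0,0,0.9],"twist":0,"claw":100},{"translation":[0,0,0.9],"twist":0,"claw":100},{"translation":[0,0,0.9],"twist":0,"claw":100},{"translation":[0,0,0.5],"twist":0,"claw":100},{"translation":[0,0,0.3],"twist":0,"claw":100},{"translation":[0,0,0],"twist":0,"claw":100},{"translation":[0,0,0],"twist":0,"claw":100}]'
python3 - <<'E'
from h import *
to([.555,-.274,.004],-10.2)
load("scene",'s3.png');
i=r.snapshot("scene")['img'][180:320,120:300]; cv2.imwrite('pics/c3.png',cv2.resize(i,(720,560))[:,:,::-1])
E
```

```text
clock: 5.88
tool_pos: [0.5565, -0.2712, 0.0075]
eef_rot: [0.768, 0.641, 0.0, 0.0]
contact_force: [-0.4, -0.8, 1.3]
opening: 0.999
t 5.8833 pos [ 0.5565 -0.2712  0.0075] jaw -10.26 f [-0.4 -0.8  1.3] op 0.999 | shift [-0.076 -0.023  0.086] twist -0.01
```

View pics/c3.png

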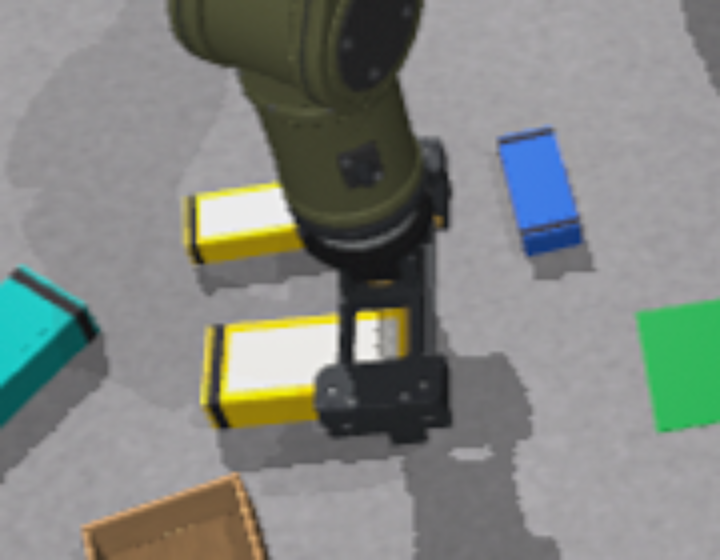

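The crop shows the fingers straddling the lamp's right-hand end, clear of the small look-alike. Next I close at 6 N and lift.

```bash
python3 -m jog '[{"translation":[-0.05,0,0.06],"twist":0,"claw":100},{"translation":[0,0,0],"twist":0,"claw":50},{"translation":[0,0,0],"twist":0,"claw":50},{"translation":[0,0,0],"twist":0,"claw":50},{"translation":[0,0,0],"twist":0,"claw":50},{"translation":[0,0,0],"twist":0,"claw":50},{"translation":[0,0,0],"twist":0,"claw":50},{"translation":[0,0,0],"twist":0,"claw":50},{"translation":[0,0,0],"twist":0,"claw":50}]' 6
python3 -m jog '[{"translation":[0,0,-0.3],"twist":0,"claw":50},{"translation":[0,0,-0.4],"twist":0,"claw":50},{"translation":[0,0,-0.4],"twist":0,"claw":50},{"translation":[0,0,-0.4],"twist":0,"claw":50},{"translation":[0,0,-0.4],"twist":0,"claw":50},{"translation":[0,0,-0.4],"twist":0,"claw":50},{"translation":[0,0,-0.4],"twist":0,"claw":50},{"translation":[0,0,-0.4],"twist":0,"claw":50},{"translation":[0,0,-0.4],"twist":0,"claw":50},{"translation":[0,0,-0.4],"twist":0,"claw":50},{"translation":[0,0,0],"twist":0,"claw":50},{"translation":[0,0,0],"twist":0,"claw":50},{"translation":[0,0,0],"twist":0,"claw":50}]'
python3 - <<'E'
from h import *
to([.6,-.104,.15],-5.75)
i=r.snapshot("scene")['img'][150:310,120:320]; cv2.imwrite('pics/c4.png',cv2.resize(i,(700,560))[:,:,::-1])
E
```

```text
clock: 6.73
tool_pos: [0.5554, -0.2739, 0.0044]
eef_rot: [0.768, 0.641, 0.0, -0.0]
contact_force: [0.6, -0.1, 1.3]
opening: 0.636
clock: 7.82
tool_pos: [0.5548, -0.2733, 0.1596]
eef_rot: [0.768, 0.641, -0.0, -0.001]
contact_force: [-0.5, 0.2, -2.2]
opening: 0.637
t 7.8167 pos [ 0.5548 -0.2733  0.1596] jaw -10.33 f [-0.5  0.2 -2.2] op 0.637 | shift [4.367 0.353 0.243] twist -0.763
```

View pics/c4.png

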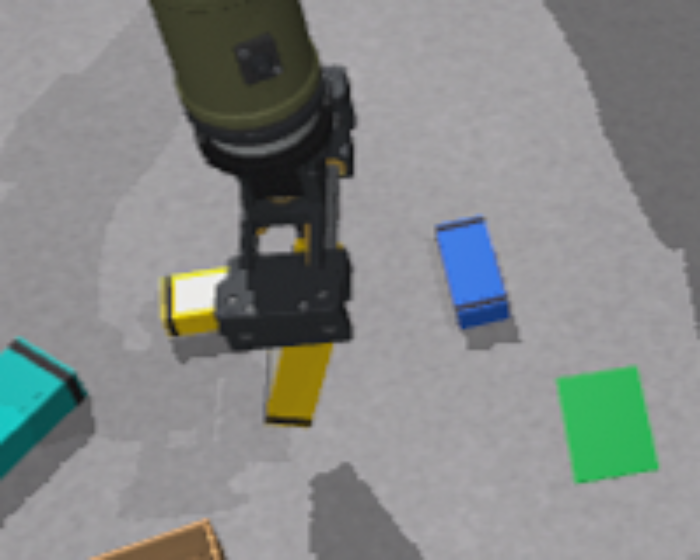

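The lamp is hanging almost upright from the gripper (opening 56 mm), its lower end about 60 mm above the bench. I'll carry it over the pad.

```bash
python3 -m jog '[{"translation":[0,0,0],"twist":-0.38,"claw":50},{"translation":[0,0,0],"twist":-0.38,"claw":50},{"translation":[0.2,0.04,0],"twist":0,"claw":50},{"translation":[0.4,0.07,0],"twist":0,"claw":50},{"translation":[0.4,0.07,0],"twist":0,"claw":50},{"translation":[0.4,0.07,0],"twist":0,"claw":50},{"translation":[0.4,0.07,0],"twist":0,"claw":50},{"translation":[0.4,0.07,0],"twist":0,"claw":50},{"translation":[0.4,0.07,0],"twist":0,"claw":50},{"translation":[0.4,0.07,0],"twist":0,"claw":50},{"translation":[0.4,0.07,0],"twist":0,"claw":50},{"translation":[0.4,0.07,0],"twist":0,"claw":50},{"translation":[0.3,0.03,0],"twist":0,"claw":50},{"translation":[0.08,0.02,0],"twist":0,"claw":50},{"translation":[0,0,0],"twist":0,"claw":50},{"translation":[0,0,0],"twist":0,"claw":50},{"translation":[0,0,0],"twist":0,"claw":50},{"translation":[0,0,0],"twist":0,"claw":50}]'
python3 - <<'E'
from h import *
to([.6-.0006,-.110,.15],-5.75)
S=load("scene",'s5.png')
m=mask(S,(18,110,60),(35,255,255),(150,330,240,330)); h=big(m); print(cv2.minAreaRect(h))
i=S['img'][190:310,230:380]; cv2.imwrite('pics/c5.png',cv2.resize(i,(700,560))[:,:,::-1])
E
```

```text
clock: 9.37
tool_pos: [0.6005, -0.112, 0.1604]
eef_rot: [0.743, 0.67, -0.0, 0.0]
contact_force: [-0.2, -0.3, -2.4]
opening: 0.633
t 9.3667 pos [ 0.6005 -0.112   0.1604] jaw -5.9 f [-0.2 -0.3 -2.4] op 0.633 | shift [ 0.047 -0.033  0.26 ] twist -0.024
((280.10003662109375, 257.8000183105469), (13.416407585144043, 29.068883895874023), 26.56505012512207)
```

View pics/c5.png

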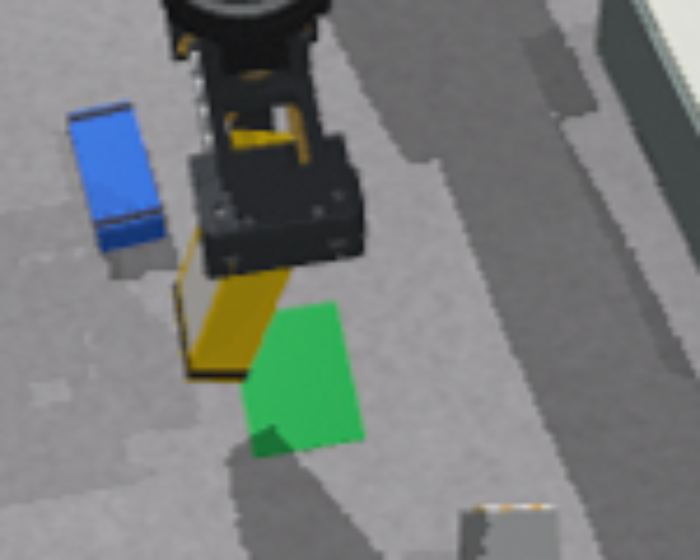

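The lamp's lower end now trails towards −y, so it tilted during the move. I'll measure the tilt, then straighten it by resting the low corner on the bench and moving the pivot over it.

```bash
python3 - <<'E'
from h import *
S=load("scene",'s6.png')
M=R.from_quat(r.get_state()['eef_rot']).as_matrix(); jx=M[:,1]; tx=M[:,0]; p0=r.get_state()['tool_pos']+np.array([0,0,.019])
for c,rw in ((188,375),(245,378),(290,270),(203,232)):
    o,d=ray(S,190+rw/4.667,230+c/4.667); q=o+d*((p0+.028*jx-o)@jx)/(d@jx)-p0; print((q@tx*1000).round(1),(q[2]*1000).round(1))
E
```

```text
-48.6 -117.8
-20.5 -128.8
6.5 -41.0
-32.0 -0.8
```

Tilt is about 18.5°, with the low corner 51 mm above the bench. I'll shift, lower to light contact, then drag the pivot back 42 mm.

```bash
python3 -m jog '[{"translation":[0.1,0,0],"twist":0,"claw":50},{"translation":[0.2,-0.03,0],"twist":0,"claw":50},{"translation":[0.25,0,0],"twist":0,"claw":50},{"translation":[0.25,0,0],"twist":0,"claw":50},{"translation":[0.2,0,0],"twist":0,"claw":50},{"translation":[0.09,0,0],"twist":0,"claw":50},{"translation":[0,0,0.2],"twist":0,"claw":50},{"translation":[0,0,0.3],"twist":0,"claw":50},{"translation":[0,0,0.3],"twist":0,"claw":50},{"translation":[0,0,0.2],"twist":0,"claw":50},{"translation":[0,0,0.1],"twist":0,"claw":50},{"translation":[0,0,0.05],"twist":0,"claw":50},{"translation":[0,0,0],"twist":0,"claw":50},{"translation":[0,0,0],"twist":0,"claw":50}]' 8
python3 -m jog '[{"translation":[0,0,0.05],"twist":0,"claw":50},{"translation":[0,0,0],"twist":0,"claw":50}]'
python3 -m jog '[{"translation":[0,0,0.05],"twist":0,"claw":50},{"translation":[0,0,0],"twist":0,"claw":50}]'
python3 -m jog '[{"translation":[0,0,0.05],"twist":0,"claw":50},{"translation":[0,0,0],"twist":0,"claw":50}]'
```

```text
clock: 10.63
tool_pos: [0.6043, -0.0673, 0.1144]
eef_rot: [0.742, 0.67, 0.0, 0.0]
contact_force: [0.3, 0.2, -2.2]
opening: 0.633
clock: 10.8
tool_pos: [0.6043, -0.0669, 0.1125]
eef_rot: [0.742, 0.671, 0.0, 0.0]
contact_force: [-0.6, 0.4, -2.1]
opening: 0.633
clock: 10.97
tool_pos: [0.604, -0.0668, 0.1102]
eef_rot: [0.742, 0.671, 0.0, -0.0]
contact_force: [-0.2, -0.0, -2.1]
opening: 0.636
clock: 11.13
tool_pos: [0.6048, -0.0666, 0.1092]
eef_rot: [0.742, 0.671, 0.001, 0.0]
contact_force: [0.0, 0.2, 4.7]
opening: 0.634
```

```bash
python3 -m jog '[{"translation":[-0.1,0,0],"twist":0,"claw":50},{"translation":[-0.15,0,0],"twist":0,"claw":50},{"translation":[-0.15,0,0],"twist":0,"claw":50},{"translation":[-0.15,0,0],"twist":0,"claw":50},{"translation":[-0.15,0,0],"twist":0,"claw":50},{"translation":[-0.15,0,0],"twist":0,"claw":50},{"translation":[-0.15,-0.02,0],"twist":0,"claw":50},{"translation":[-0.1,0,0],"twist":0,"claw":50},{"translation":[0,0,0],"twist":0,"claw":50}]'
python3 - <<'E'
from h import *
to([.6-.0006,-.1104,.109],-5.75)
S=load("scene",'s7.png')
i=S['img'][190:310,230:380]; cv2.imwrite('pics/c7.png',cv2.resize(i,(700,560))[:,:,::-1])
E
```

```text
clock: 11.88
tool_pos: [0.5995, -0.1121, 0.1089]
eef_rot: [0.742, 0.67, 0.0, 0.001]
contact_force: [0.2, 0.6, 5.4]
opening: 0.634
t 11.8833 pos [ 0.5995 -0.1121  0.1089] jaw -5.85 f [0.2 0.6 5.4] op 0.634 | shift [ 0.042 -0.006 -0.003] twist -0.016
```

View pics/c7.png

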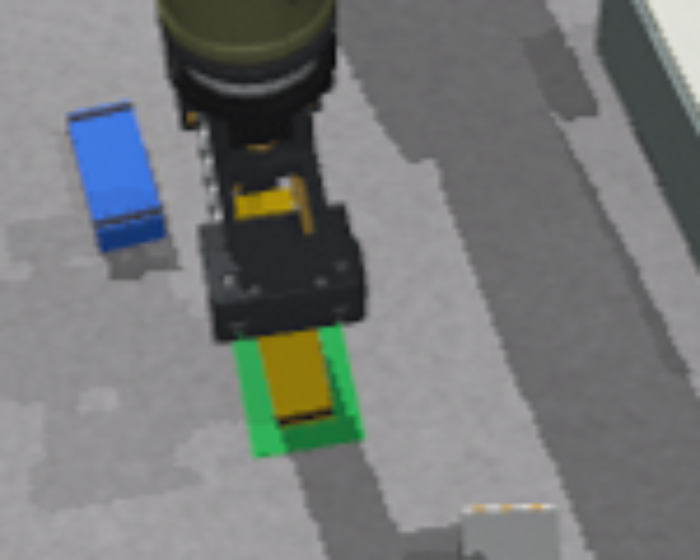

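The lamp now appears upright on the pad, its base edge at crop (278,425)–(333,417). I'll check tilt and position numerically.

```bash
cat > corn.py <<'E'
from h import *
a=np.radians(-5.75);jx=np.array([np.cos(a),np.sin(a),0]);tx=np.array([-jx[1],jx[0],0]);p0=np.array([.6,-.104,0])
def corners(S,pts,off=.028):
    for c,rw in pts:
        o,d=ray(S,190+rw/4.667,230+c/4.667); q=o+d*((p0+off*jx-o)@jx)/(d@jx)-p0; b=atz(S,190+rw/4.667,230+c/4.667,0)-p0
        print('tx,z',(q@tx*1000).round(1),(q[2]*1000).round(1),' bench jx,tx',(b@jx*1000).round(1),(b@tx*1000).round(1))
E
python3 - <<'E'
from corn import *
S=load("scene",'s8.png'); corners(S,[(278,425),(333,417),(262,335),(320,332)])
E
```

```text
tx,z -13.6 -1.9  bench jx,tx 29.2 -13.7
tx,z 15.8 -2.8  bench jx,tx 29.7 15.6
tx,z -17.2 84.9  bench jx,tx -28.5 -13.6
tx,z 11.6 79.5  bench jx,tx -24.6 17.5
```

```bash
python3 -m jog '[{"translation":[0,0,0],"twist":0,"claw":55},{"translation":[0.03,0,0],"twist":0,"claw":60},{"translation":[0,0,0],"twist":0,"claw":65},{"translation":[0,0,0],"twist":0,"claw":68},{"translation":[0,0,0],"twist":0,"claw":72},{"translation":[0,0,0],"twist":0,"claw":85},{"translation":[0,0,0],"twist":0,"claw":100},{"translation":[0,0,0],"twist":0,"claw":100},{"translation":[0,0,0],"twist":0,"claw":100}]' 3
python3 -m jog '[{"translation":[0,0,-0.2],"twist":0,"claw":100},{"translation":[0,0,-0.4],"twist":0,"claw":100},{"translation":[0,0,-0.5],"twist":0,"claw":100},{"translation":[0,0,-0.9],"twist":0,"claw":100},{"translation":[0,0,-0.9],"twist":0,"claw":100},{"translation":[0,0,-0.9],"twist":0,"claw":100},{"translation":[0,0,-0.9],"twist":0,"claw":100},{"translation":[0,0,-0.5],"twist":0,"claw":100},{"translation":[0,0,0],"twist":0,"claw":100}]'
python3 - <<'E'
from h import *
S=load("scene",'s9.png')
i=S['img'][190:310,230:380]; cv2.imwrite('pics/c9.png',cv2.resize(i,(700,560))[:,:,::-1])
th=.0077
print(to([.668-.19*np.cos(th),.2605-.19*np.sin(th),.30],90.45))
E
```

```text
clock: 12.73
tool_pos: [0.5989, -0.1095, 0.1082]
eef_rot: [0.742, 0.671, -0.0, -0.0]
contact_force: [-0.9, 0.3, -0.4]
opening: 0.989
clock: 13.48
tool_pos: [0.6015, -0.1107, 0.3223]
eef_rot: [0.742, 0.67, 0.003, 0.004]
contact_force: [1.3, -0.6, -0.1]
opening: 1.002
t 13.5333 pos [ 0.6001 -0.11    0.3194] jaw -5.78 f [-0.   0.  -0.7] op 1.003 | shift [ 8.872 -3.97   0.459] twist 13.961
[[ 1.00783320e-01  9.94891077e-01  5.87090022e-03]
 [ 9.94908376e-01 -1.00780292e-01 -8.10120114e-04]
 [-2.14310233e-04  5.92265440e-03 -9.99982438e-01]]
```

View pics/c9.png

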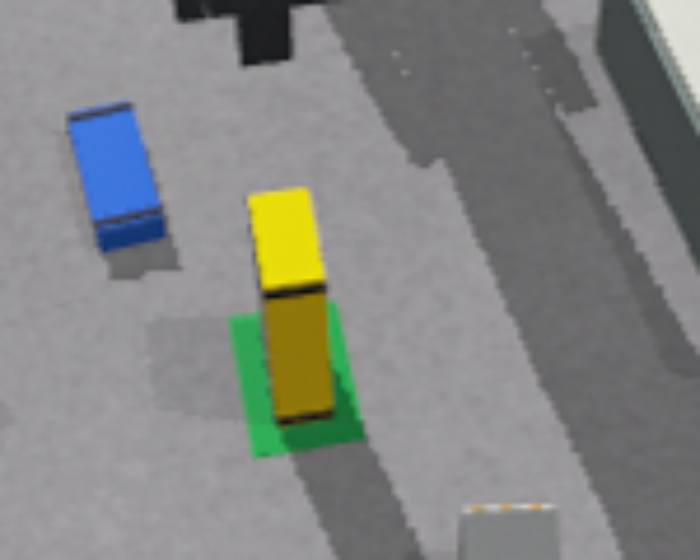

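The lamp stands alone on the pad with its base edge unchanged at (278,425)–(333,415). Now I move over the handle.

```bash
python3 -m jog '[{"translation":[0.74,-0.331,0],"twist":0,"claw":100},{"translation":[0.74,-0.331,0],"twist":0,"claw":100},{"translation":[0.74,-0.331,0],"twist":0,"claw":100},{"translation":[0.74,-0.331,0],"twist":0,"claw":100},{"translation":[0.74,-0.331,0],"twist":0,"claw":100},{"translation":[0.74,-0.331,0],"twist":0,"claw":100},{"translation":[0.74,-0.331,0],"twist":0,"claw":100},{"translation":[0.74,-0.331,0],"twist":0,"claw":100},{"translation":[0.74,-0.331,0],"twist":0,"claw":100},{"translation":[0.74,-0.331,0],"twist":0,"claw":100},{"translation":[0.74,-0.331,0],"twist":0,"claw":100},{"translation":[0.74,-0.331,0],"twist":0,"claw":100},{"translation":[0,0,0],"twist":0,"claw":100}]'
python3 -m jog '[{"translation":[0,0,0],"twist":1,"claw":100},{"translation":[0,0,0],"twist":1,"claw":100},{"translation":[0,0,0],"twist":1,"claw":100},{"translation":[0,0,0],"twist":1,"claw":100},{"translation":[0,0,0],"twist":1,"claw":100},{"translation":[0,0,0],"twist":1,"claw":100},{"translation":[0,0,0],"twist":1,"claw":100},{"translation":[0,0,0],"twist":1,"claw":100},{"translation":[0,0,0],"twist":1,"claw":100},{"translation":[0,0,0],"twist":1,"claw":100},{"translation":[0,0,0],"twist":1,"claw":100},{"translation":[0,0,0],"twist":1,"claw":100},{"translation":[0,0,0],"twist":1,"claw":100},{"translation":[0,0,0],"twist":0.96,"claw":100},{"translation":[0,0,0],"twist":0,"claw":100}]'
python3 - <<'E'
from h import *
from corn import jx,tx,p0
print(to([.478,.259,.114],90.45),r.get_state()['q'].round(2))
T=load("top",'t9.png'); v=mask(T,(20,90,60),(35,255,255),(225,270,310,365))
for z in (.13,0): h=rectw(T,big(v),z); print('lamp top at z',z,h)
E
```

```text
clock: 14.62
tool_pos: [0.4723, 0.2678, 0.3143]
eef_rot: [0.738, 0.675, -0.001, -0.003]
contact_force: [0.3, 1.0, -0.2]
opening: 1.001
clock: 15.87
tool_pos: [0.4757, 0.2595, 0.3149]
eef_rot: [1.0, 0.003, -0.001, 0.001]
contact_force: [0.6, -0.5, -0.3]
opening: 0.996
t 15.8667 pos [0.4757 0.2595 0.3149] jaw -89.7 f [ 0.6 -0.5 -0.3] op 0.996 | shift [6.800e-02 3.000e-03 5.023e+00] twist -0.025
[[ 0.9999835   0.00528423 -0.00225437]
 [ 0.00527964 -0.99998399 -0.00203665]
 [-0.0022651   0.00202472 -0.99999538]] [-1.08  0.62  0.87  1.74 -0.54  1.04 -1.57]
lamp top at z 0.13 [587.4 -99.9  30.7  77.3  -8.5]
lamp top at z 0 [ 615.3 -106.9   33.7   84.9   -8.5]
```

```bash
python3 -m jog '[{"translation":[0.06,0,0.8],"twist":0,"claw":100},{"translation":[0,0,0.9],"twist":0,"claw":100},{"translation":[0,0,0.9],"twist":0,"claw":100},{"translation":[0,0,0.9],"twist":0,"claw":100},{"translation":[0,0,0.6],"twist":0,"claw":100},{"translation":[0,0,0.4],"twist":0,"claw":100},{"translation":[0,0,0.3],"twist":0,"claw":100},{"translation":[0,0,0.2],"twist":0,"claw":100},{"translation":[0,0,0],"twist":0,"claw":100},{"translation":[0,0,0],"twist":0,"claw":100}]' 20
python3 - <<'E'
from h import *
S=load("scene",'s10.png');to([.478,.259,.114],90.45)
i=S['img'][100:260,340:540]; cv2.imwrite('pics/c10.png',cv2.resize(i,(700,560))[:,:,::-1])
E
```

```text
clock: 16.75
tool_pos: [0.479, 0.2598, 0.1163]
eef_rot: [1.0, 0.005, -0.0, 0.0]
contact_force: [0.9, -1.4, 0.6]
opening: 0.998
t 16.8 pos [0.4794 0.2599 0.1168] jaw -89.49 f [0.2 0.2 0. ] op 1.003 | shift [-0.035  0.022  0.071] twist 0.01
```

View pics/c10.png

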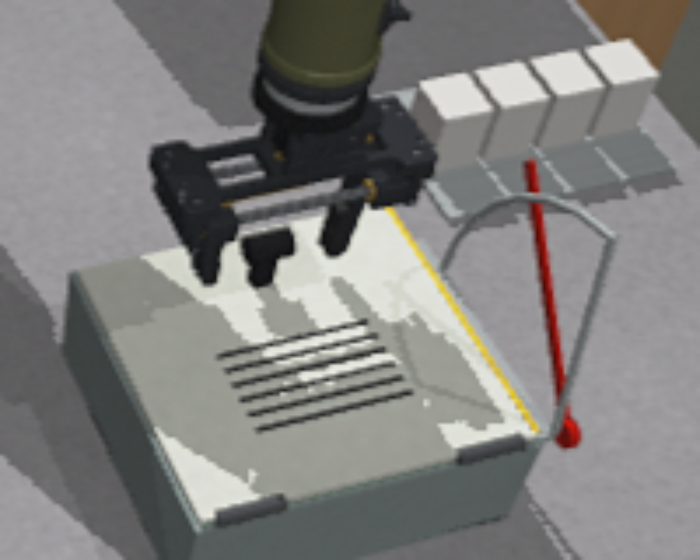

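The open fingers straddle the drum, one on each flat end. Next I close on it, and compute the arc increments.

```bash
python3 -m jog '[{"translation":[-0.03,0.02,0.06],"twist":0,"claw":60},{"translation":[0,0,0],"twist":0,"claw":30},{"translation":[0,0,0],"twist":0,"claw":20},{"translation":[0,0,0],"twist":0,"claw":20},{"translation":[0,0,0],"twist":0,"claw":20},{"translation":[0,0,0],"twist":0,"claw":20},{"translation":[0,0,0],"twist":0,"claw":20},{"translation":[0,0,0],"twist":0,"claw":20}]' 25
python3 -c "
from h import *
to([.478,.259,.114],90.45)
t=np.r_[0:.785:17j];f=.19*np.cos(t)-.043*np.sin(t);u=.19*np.sin(t)+.043*np.cos(t)
print((np.c_[-np.diff(f),-np.diff(u)]/.04).round(3).tolist())"
```

```text
clock: 17.47
tool_pos: [0.4778, 0.2586, 0.1139]
eef_rot: [1.0, 0.004, 0.0, 0.0]
contact_force: [-0.1, -11.2, 1.5]
opening: 0.418
t 17.4667 pos [0.4778 0.2586 0.1139] jaw -89.53 f [ -0.1 -11.2   1.5] op 0.418 | shift [ 0.004 -0.009 -0.002] twist 0.004
[[0.058, -0.232], [0.07, -0.229], [0.081, -0.225], [0.092, -0.221], [0.102, -0.216], [0.113, -0.211], [0.123, -0.205], [0.133, -0.198], [0.143, -0.192], [0.152, -0.184], [0.161, -0.177], [0.169, -0.169], [0.177, -0.16], [0.185, -0.151], [0.192, -0.142], [0.199, -0.132]]
```

The force of −11 N in y means one finger touched first, so I centre by about 2 mm.

```bash
python3 -m jog '[{"translation":[0,0.05,0],"twist":0,"claw":20},{"translation":[0,0,0],"twist":0,"claw":20},{"translation":[0,0,0],"twist":0,"claw":20},{"translation":[0,0,0],"twist":0,"claw":20}]'
```

```text
clock: 17.8
tool_pos: [0.4779, 0.257, 0.1139]
eef_rot: [1.0, 0.004, 0.0, 0.0]
contact_force: [0.3, 0.4, -0.3]
opening: 0.383
```

It is centred, at 33.7 mm opening and zero force. Swinging it up.

```bash
python3 -m jog '[{"translation":[0.058,0,-0.232],"twist":0,"claw":20},{"translation":[0.07,0,-0.229],"twist":0,"claw":20},{"translation":[0.081,0,-0.225],"twist":0,"claw":20},{"translation":[0.092,0,-0.221],"twist":0,"claw":20},{"translation":[0.102,0,-0.216],"twist":0,"claw":20},{"translation":[0.113,0,-0.211],"twist":0,"claw":20},{"translation":[0.123,0,-0.205],"twist":0,"claw":20},{"translation":[0.133,0,-0.198],"twist":0,"claw":20},{"translation":[0,0,0],"twist":0,"claw":20}]'
python3 -m jog '[{"translation":[0.143,0,-0.192],"twist":0,"claw":20},{"translation":[0.152,0,-0.184],"twist":0,"claw":20},{"translation":[0.161,0,-0.177],"twist":0,"claw":20},{"translation":[0.169,0,-0.169],"twist":0,"claw":20},{"translation":[0.177,0,-0.16],"twist":0,"claw":20},{"translation":[0.185,0,-0.151],"twist":0,"claw":20},{"translation":[0.192,0,-0.142],"twist":0,"claw":20},{"translation":[0.199,0,-0.132],"twist":0,"claw":20},{"translation":[0,0,0],"twist":0,"claw":20},{"translation":[0,0,0],"twist":0,"claw":20}]'
python3 - <<'E'
from h import *
S=load("scene",'s11.png');to([.564,.2575,.236],90.45);T=load("top",'t11.png')
cv2.imwrite('pics/c11.png',np.hstack([cv2.resize(T['img'][200:345,80:255],(400,331)),cv2.resize(S['img'][100:260,340:533],(400,331))])[:,:,::-1])
th=.0077; H=np.array([.668,.2605,.09]); X=np.array([np.cos(th),np.sin(th),0]);Y=np.array([-X[1],X[0],0])
def ang(s,m,yo,rmin=0):
    v,u=np.nonzero(m);Q=[]
    for a,b in zip(v,u):
        o,d=ray(s,a,b); p=o+d*((H+yo*Y-o)@Y)/(d@Y)-H; Q.append((-p@X,p[2]))
    Q=np.array(Q,np.float32); l=cv2.fitLine(Q,cv2.DIST_HUBER,0,.01,.01).ravel(); k=np.linalg.norm(Q,axis=1)
    return len(Q),np.arctan2(l[1],l[0]),'off',l[2]*l[1]-l[3]*l[0],k.min(),k.max(),Q[k.argmax()]
for s,w in ((T,(220,290,95,135)),(S,(140,235,480,515))):
    print('ptr',ang(s,mask(s,(0,150,60),(8,255,255),w)|mask(s,(172,150,60),(180,255,255),w),.149))
for s,w in ((T,(200,335,100,150)),(S,(90,235,430,510))):
    print('flap',ang(s,mask(s,(18,110,60),(35,255,255),w),.1245))
E
```

```text
clock: 18.55
tool_pos: [0.5083, 0.2573, 0.1851]
eef_rot: [1.0, 0.004, -0.001, -0.0]
contact_force: [-5.6, -1.5, -1.7]
opening: 0.379
clock: 19.38
tool_pos: [0.5643, 0.2577, 0.2375]
eef_rot: [1.0, 0.004, 0.0, -0.0]
contact_force: [-5.7, -1.3, 4.4]
opening: 0.385
t 19.4333 pos [0.5641 0.2577 0.2374] jaw -89.55 f [-5.7 -1.7  4.6] op 0.379 | shift [-0.001  0.004  0.034] twist 0.001Traceback (most recent call last):
  File "<stdin>", line 12, in <module>
  File "<stdin>", line 9, in ang
cv2.error: OpenCV(4.12.0) /io/opencv/modules/imgproc/src/linefit.cpp:618: error: (-215:Assertion failed) npoints2 >= 0 || npoints3 >= 0 in function 'fitLine'
```

View pics/c11.png

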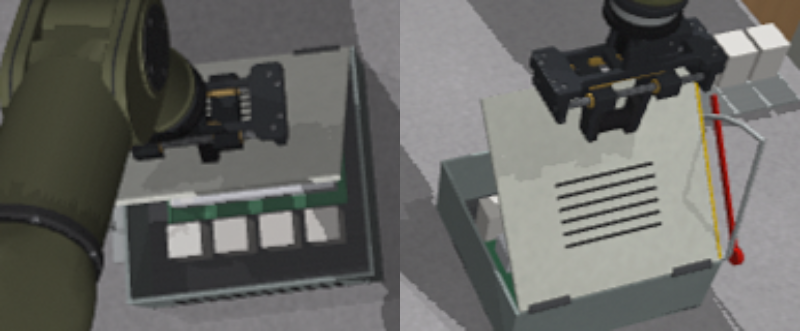

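The flap is up and held, its yellow stripe nearly parallel to the pointer in the scene view; the arm hides the pointer in the top view. I'll measure with the scene camera only.

```bash
cat > fl.py <<'E'
from h import *
th=.0077; H=np.array([.668,.2605,.09]); X=np.array([np.cos(th),np.sin(th),0]);Y=np.array([-X[1],X[0],0])
def ang(s,m,yo):
    v,u=np.nonzero(m);Q=[]
    for a,b in zip(v,u):
        o,d=ray(s,a,b); p=o+d*((H+yo*Y-o)@Y)/(d@Y)-H; Q.append((-p@X,p[2]))
    Q=np.array(Q,np.float32); l=cv2.fitLine(Q,cv2.DIST_HUBER,0,.01,.01).ravel(); k=np.linalg.norm(Q,axis=1)
    return len(Q),'slope',np.arctan2(l[1],l[0]),'off',abs(l[2]*l[1]-l[3]*l[0]),'r',k.min(),k.max(),'tip',Q[k.argmax()],'spread',Q[k.argmin()]
def red(s,w): return mask(s,(0,150,60),(8,255,255),w)|mask(s,(172,150,60),(180,255,255),w)
E
python3 - <<'E'
from fl import *
S=load("scene",'s12.png')
print('ptr',ang(S,red(S,(140,235,480,515)),.149))
for yo in (.123,.1245,.126): print('flap',ang(S,mask(S,(18,110,90),(35,255,255),(130,230,470,500)),yo))
p=r.get_state()['tool_pos']+[0,0,.019]-H; print('tcp angle',np.arctan2(p[2],-p@X)-np.arctan2(43,190),np.hypot(p[2],p@X))
E
```

```text
ptr (190, 'slope', np.float32(0.7845385), 'off', np.float32(0.00010945089), 'r', np.float32(0.0017525424), np.float32(0.18694462), 'tip', array([0.13236395, 0.13201545], dtype=float32), 'spread', array([-0.00033854,  0.00171953], dtype=float32))
flap (122, 'slope', np.float32(0.7958219), 'off', np.float32(0.008221701), 'r', np.float32(0.008609923), np.float32(0.20579177), 'tip', array([0.13969475, 0.15111463], dtype=float32), 'spread', array([-0.00384428,  0.00770404], dtype=float32))
flap (122, 'slope', np.float32(0.7958219), 'off', np.float32(0.005740907), 'r', np.float32(0.0060647), np.float32(0.2056087), 'tip', array([0.14138268, 0.14928454], dtype=float32), 'spread', array([-0.00250946,  0.00552116], dtype=float32))
flap (122, 'slope', np.float32(0.79582196), 'off', np.float32(0.0032600984), 'r', np.float32(0.003538907), np.float32(0.20545563), 'tip', array([0.14307061, 0.14745446], dtype=float32), 'spread', array([-0.00117464,  0.00333827], dtype=float32))
tcp angle 0.7890774730466191 0.19615904358943126
```

The flap reads 0.796 by slope and 0.789 by TCP, against 0.7845 for the pointer. I'll lower it by about 0.007 rad.

```bash
python3 -m jog '[{"translation":[-0.028,0,0.019],"twist":0,"claw":20},{"translation":[0,0,0],"twist":0,"claw":20},{"translation":[0,0,0],"twist":0,"claw":20},{"translation":[0,0,0],"twist":0,"claw":20},{"translation":[0,0,0],"twist":0,"claw":20}]'
python3 - <<'E'
from fl import *
S=load("scene",'s13.png')
print('ptr',ang(S,red(S,(140,235,480,515)),.149)[:3])
print('flap',ang(S,mask(S,(18,110,90),(35,255,255),(130,230,470,500)),.1245)[:5])
p=r.get_state()['tool_pos']+[0,0,.019]-H; print('tcp angle',np.arctan2(p[2],-p@X)-np.arctan2(43,190))
for l in ('screwdriver','contactor','partsbox'): print(l,r.spot_point(l,'scene')[0])
cv2.imwrite('pics/c13.png',S['img'][:,:,::-1])
E
```

```text
clock: 19.95
tool_pos: [0.5629, 0.2576, 0.2366]
eef_rot: [1.0, 0.004, 0.0, -0.0]
contact_force: [-5.9, -1.4, 4.3]
opening: 0.382
ptr (190, 'slope', np.float32(0.7845385))
flap (125, 'slope', np.float32(0.7878224), 'off', np.float32(0.005805727))
tcp angle 0.7824965771585387
screwdriver {'location': [341.6, 264.0], 'confidence': 0.93}
contactor {'location': [319.2, 339.1], 'confidence': 0.98}
partsbox {'location': [256.8, 299.4], 'confidence': 0.37}
```

View pics/c13.png

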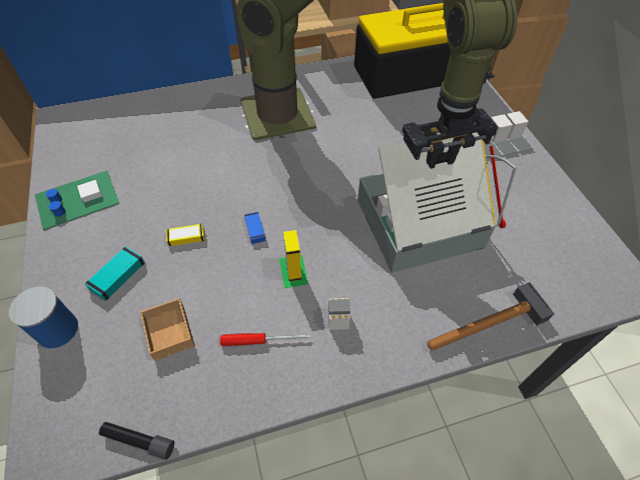

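The lamp stands on the pad at (292, 258), the bystanders are where they were, and the flap is held level with the pointer. Handing in.

```bash
python3 -c "
from plant import r
print(r.finish_job())"
```

```text
the job is handed in; nothing more can be done
None
```

The work light is standing on a short end on the green pad. I let go of it before touching the flap, then swung the flap up by its handle to the red pointer. I handed in at about 20 s, still holding the handle at 25 N.

**Light:** its base is about 1 mm off the pad's centre along each side and about 1° off in yaw. It tilted about 18° while being carried, so I straightened it against the bench before letting go. A coarse outline fit in the top view gave −8.5° for its direction against about −5.75° for the pad. I put that down to the slanted view, because the base edge in the other camera agreed with the pad.

**Flap:** it reads 0.788 rad from the camera and 0.782 rad from the gripper position, against 0.785 rad for the pointer. The top camera could not confirm this, because the arm hid the pointer.

**Bystanders:** the pointer reads the same as before the swing. The screwdriver, contactor and box look unmoved in the last picture. The detector's last guess for the box was wrong (confidence 0.37, on the pad), so I judged the box by eye. The highest force I read was 11 N, briefly, while closing on the handle.

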